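# Pin the bisque bowl under the sliding hold-down

## Task

Pin the upturned bowl so that its foot ring can be sanded: slide the hold-down's carriage along its rods, plunger up, until the pad is centred over the bowl's foot, then push the wooden knob straight down until the pad sits inside the foot ring and its spring is squeezed about half way (about 10 mm), never solid. Finish while still holding the knob down like that: do not let go. Do not shift the bowl, and leave the stamp, the flowerpot and the beaker alone.

Things in the scene. Friction and masses are not known exactly. Their poses are not given: they have to be found in the camera images.
- stand: Fixed stand: grey laminate board 260 (x) x 440 (y) x 18 mm; at each y end an upright cheek 100 x 22 mm reaching 155 mm height, joined by two 12 mm steel rods along y (at x = -32 and +32 mm, 140 mm high). Origin: centre of the board's underside, on the work surface; z up. Place and yaw vary.
- carriage (a joint): Grey carriage block, 90 (x) x 50 (y) x 30 mm, its top 155 mm above the work surface, that slides on the two rods with about 1.5 N friction and stays where it is left. Value in m, 0 to 0.22, growing towards the stand's +y; at 0.11 the plunger's axis is at the stand's origin (x is always 0 in the stand's frame).
- plunger: Spring plunger through the carriage: dark-wood knob, 34 mm diameter, 40 mm tall, on an 18 mm steel sleeve. Origin: centre of the knob's top face, 245 mm above the work surface when up; z up. Travels straight down up to 45 mm and springs back if released: return spring about 2 N at the top plus 0.08 N per mm. Pinch its side from above or push its top; dragging it sideways moves the carriage.
- pad_face (a point): Centre of the underside of the round black rubber pad (30 mm diameter, 8 mm thick) at the plunger's lower end, on the plunger's axis; 95 mm above the work surface when the plunger is up, so the bowl passes freely under it.
- pad (a joint): How far the pad's own spring is squeezed, in m: 0 while the pad hangs free, growing to 0.020 (solid) as the plunger is pushed on after the pad has met the bowl. About 1 N to start, 0.7 N more per mm. The bare gap between the sleeve's lower end and the pad's top is 20 mm when free and shrinks by this value.
- bowl: Loose unglazed brown bowl, upside down on the board under the rods: rim diameter 152 mm, 60 mm high, about 0.45 kg (varies). On top it has a foot ring, 72 mm outside and about 57 mm inside diameter, 6 mm high. Origin: centre of its rim plane, on the board; z up. It stands midway between the rods; its place along the stand's y varies.
- bowl_foot (a point): Centre of the flat floor inside the bowl's foot ring, where the pad must press; 72 mm above the work surface, hence 23 mm below the pad's underside when the plunger is up.
- stamp: Bystander: loose wooden dowel stamp, 32 mm diameter, 65 mm tall, standing on the board near its far (+x) edge. Origin: centre of its underside.
- flowerpot: Bystander: terracotta pot, 110 mm diameter, 100 mm tall, on the table to the robot's left. Origin: centre of its underside.
- beaker: Bystander: brown clay beaker, 76 mm diameter, 85 mm tall, on the table to the robot's right. Origin: centre of its underside.
Not all that is in view belongs to the job. Of the things shaped like the bowl, the brown one is meant.

How it is judged:
By the outcome, as a careful person would: the job done as asked, in the order asked, and still so for the second after the job is handed in, while the arm keeps its last pose, push and grip.
It also fails if it takes over 34 s, if anything falls off the work surface, if the arm or the gripper's body presses on something with over 40 N, if the wrist force passes 120 N, or if a joint passes its speed limit or range.

## Robot

A 7-joint arm with a two-finger parallel gripper is mounted at the origin on the work surface. World frame = base frame: x ahead of the robot, y to its left, z up, the work surface at z = 0. Lengths are in m, angles in rad, forces in N, time in s.
With the tool pointing down it reaches from about 0.4 to 0.875 m from the base axis. Payload 19.3 kg.
Tool frame: the origin (TCP) lies on the mounting face of the last link; the fingertips stand 173 mm ahead of it and the grasp point (between the pads) lies 155 mm ahead of it; z points along the fingers, y is the line along which they close (so a half turn about z gives the same grasp; the last joint's range is limited). The gripper opens to 85 mm and grips with 20 to 120 N. Pads are 22 mm wide; open, the fingers measure 114 mm over their backs; the gripper's body (76 mm by 85 mm) begins 54 mm behind the grasp point. The pads swing forward as they close: fully open they stand 13 mm farther back than shut.
Start: joints at [-1.338, 0.521, -0.036, 1.599, 0.021, 1.021, -0.113], TCP at [0.186, 0.597, 0.405] pointing down, gripper open.
Joint ranges: [-2.91, 2.91], [-0.3, 2.13], [-1.5, 1.42], [0.17, 2.43], [-1.26, 4.41], [0.16, 1.93], [-2.52, 2.52]. Speed limits (rad/s): [1.89, 1.89, 2.39, 2.39, 3.01, 3.01, 3.01].

## Interface

Orientations are given as [roll, pitch, yaw] about the fixed x, y, z axes, in that order (R = Rz(yaw) Ry(pitch) Rx(roll)).
In Python, from workcell import bot, vision gives the robot as it stands.
- The arm moves only by the shell command python3 -m creep 'ROWS' [FORCE]. ROWS is JSON, a list that holds one entry, the list of rows, each a list of 7 numbers: the opening, from -1 (shut) to 1 (fully open), then the shift along the tool's x, y, z in cm, then the turn, a rotation vector about the tool's x, y, z in rad. In form: [[[grip, tx, ty, tz, rx, ry, rz], ...]]. A call has 1 to 12 rows; each row shifts and turns the commanded pose from where the row before left it, along the tool's axes as they then stand; what a row does not reach is not made up. A row lasts 1/8 s, in which the tool goes at most 62.5 mm and 10.7 degrees, less where a joint would pass 70% of its speed; a pose out of reach is approached as far as the arm can. A call with a gripper value outside its range is refused whole. The fingers move at their own pace and stop on an object; FORCE is the grip in N (left out, the last holds). Time passes only in rows, so rows that do not move let the fingers close. It gives the time, the measured TCP pose, the force, the opening and the grip force at its end, in the units of the state.
- bot.observe(): the state, without advancing time (a new reading comes with each control period).
- vision.grab_frame(name): name is "scene" or "top" or "wrist"; returns a dict with "image" (400x640x3 uint8, blue, green, red), "depth" (400x640 float32, m along the optical axis (not along the pixel's ray), 0 where there is no reading), "fovy" (degrees; the focal length in pixels is half the picture's height over the tangent of half this angle, whatever the lens; pixels are square), "cx", "cy" (the principal point, pixels), "k1" (the pictures are not rectified: a ray, as slopes to the right and down, at radius r is drawn at 1 + k1 r^2 times it, then the intrinsics apply), "cam_to_world" (4x4, takes a point from camera to world coordinates); the wrist camera has in their place "tool_from_camera" (4x4, takes a point from camera to tool coordinates, whose origin is the TCP and whose axes are the flange's). Camera axes: x right, y down, z forward; pixel columns grow to the right and rows downward; lengths in m; the calibration is good to about 2 mm. A picture is of the moment at which its call begins: read the wrist's pose just before it.
- bot.job_done(): hands the job in; it is judged then, once.
The state is a dict: "clock": time; "qpos": joint angles; "qd": joint speeds; "joint_efforts": joint torques, N m; "position": TCP position; "tool_rot": TCP orientation; "force": force on the tool from outside, world axes, zero at the start; "moment": the same for the moment, N m; "grip_width": finger opening in m; "finger_force": force on a finger pad.
Only numpy, scipy, OpenCV 4.12 (cv2) and the standard library are available. Lean on these libraries where they do the work, as an engineer would, in place of code of your own. Each camera call takes 0.05 s, during which the arm holds its last target. There are 200 camera calls.

## Working session

There is one attempt and no reset: what is moved stays moved. The work goes in short steps, Python scripts to look and compute and a shell command to move; the robot and the scene stay as the last step left them, time stands still between calls to the robot, and variables do not carry over. Pictures are saved under pics/ and viewed, at most 10 in all, crops included, and the job is handed in when it is done.

```bash
mkdir -p pics; cat > h.py <<'E'
import numpy as np, cv2
from workcell import bot, vision
from scipy.spatial.transform import Rotation as R
def grab(n):
    s=bot.observe(); f=vision.grab_frame(n)
    if 'cam_to_world' not in f:
        T=np.eye(4); T[:3,3]=s['position']; T[:3,:3]=R.from_euler('xyz',s['tool_rot']).as_matrix()
        f['cam_to_world']=T@f['tool_from_camera']
    f['F']=200/np.tan(np.radians(f['fovy'])/2)
    f['K']=np.array([[f['F'],0,f['cx']],[0,f['F'],f['cy']],[0,0,1]]); f['D']=np.array([f['k1'],0,0,0.])
    return f
def rays(f,p):
    p=np.array(p,float).reshape(-1,1,2)
    n=cv2.undistortPoints(p,f['K'],f['D']).reshape(-1,2)
    d=np.c_[n,np.ones(len(n))]
    return f['cam_to_world'][:3,3], d@f['cam_to_world'][:3,:3].T
def plane(f,p,z):
    o,d=rays(f,p); return o+d*((z-o[2])/d[:,2])[:,None]
def dep(f,p):
    o,d=rays(f,p); p=np.array(p).astype(int).reshape(-1,2)
    return o+d*f['depth'][p[:,1],p[:,0]][:,None]
def proj(f,P):
    M=np.linalg.inv(f['cam_to_world']); P=np.array(P,float).reshape(-1,3)@M[:3,:3].T+M[:3,3]
    return cv2.projectPoints(P.reshape(-1,1,3),np.zeros(3),np.zeros(3),f['K'],f['D'])[0].reshape(-1,2)
def two(f,p,g,q):
    o1,d1=rays(f,p);o2,d2=rays(g,q);d1=d1[0]/np.linalg.norm(d1);d2=d2[0]/np.linalg.norm(d2)
    t=np.linalg.lstsq(np.c_[d1,-d2],o2-o1,rcond=None)[0]
    a=o1+t[0]*d1;b=o2+t[1]*d2; return (a+b)/2,np.linalg.norm(a-b)
E
python3 - <<'E'
from h import *
print(bot.observe())
for n in ('scene','top'):
    f=grab(n); cv2.imwrite(f'pics/{n}1.png',f['image']); print(n,f['fovy'],f['cam_to_world'].round(3).tolist(),f['k1'],(f['depth']>0).mean())
E
```

```text
{'clock': 0.0, 'qpos': array([-1.33817321,  0.52202636, -0.03632864,  1.59999854,  0.021181  ,
        1.02111225, -0.11284513]), 'qd': array([-1.02432147e-03,  5.10172562e-04,  5.00940072e-07,  9.09409329e-04,
       -1.07039396e-03,  4.71854781e-04, -2.20684099e-04]), 'joint_efforts': array([-1.19284861e-03, -9.27109694e+01,  1.97922818e+00, -3.69941890e+01,
        1.77876942e-02,  8.04884825e-03,  3.42422641e-05]), 'position': array([0.18636212, 0.59642148, 0.4041213 ]), 'tool_rot': array([-3.14043429e+00,  6.66402520e-05,  2.83870545e+00]), 'force': array([0.01225374, 0.01975191, 0.52696315]), 'moment': array([-0.06344912, -0.03965591, -0.06172949]), 'finger_force': 0.0, 'grip_width': 0.08551123513266387}
scene 43.7978560032698 [[-0.59, 0.473, -0.654, 1.454], [0.807, 0.331, -0.489, 0.666], [-0.014, -0.817, -0.577, 0.971], [0.0, 0.0, 0.0, 1.0]] -0.11320566653852983 0.96563671875
top 53.08060150689602 [[0.016, -0.992, 0.126, 0.376], [-1.0, -0.015, 0.009, -0.015], [-0.007, -0.126, -0.992, 1.422], [0.0, 0.0, 0.0, 1.0]] -0.09418793635126309 0.9961171875
```

View pics/scene1.png

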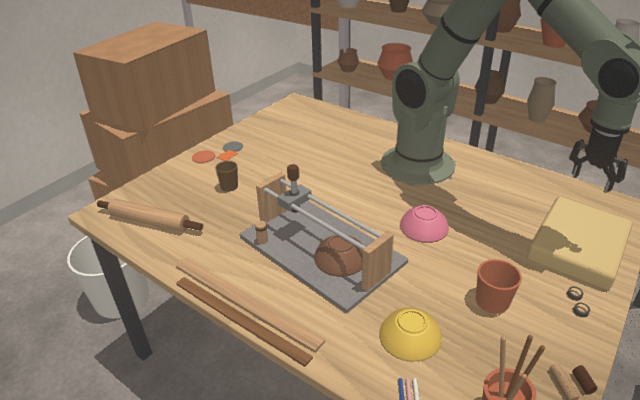

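View pics/top1.png

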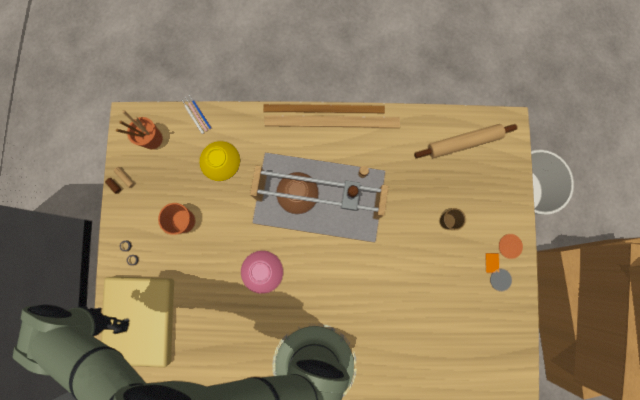

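The brown bowl is at top (297,193) and scene (340,255). The things it could be mistaken for are the yellow bowl at top (220,160), the pink bowl at top (262,271), and the brown beaker at (452,219). The knob is at top (353,191) and scene (293,173). I choose the brown bowl under the rods and check it in a close crop.

```bash
python3 - <<'E'
from h import *
f=grab('top');g=grab('scene')
a=cv2.resize(f['image'][140:250,240:400],None,fx=4,fy=4,interpolation=cv2.INTER_CUBIC)
b=cv2.resize(g['image'][150:320,230:420],(492,440),interpolation=cv2.INTER_CUBIC)
cv2.imwrite('pics/crop1.png',cv2.resize(np.hstack([a,b]),(800,311)))
for n,F in (('top',f),('scene',g)):
    v,u=np.mgrid[0:400,0:640]; uv=np.c_[u.ravel(),v.ravel()]
    P=dep(F,uv); ok=F['depth'].ravel()>0
    reg=ok&(P[:,0]>.4)&(P[:,0]<.8)&(P[:,1]>-.3)&(P[:,1]<.3)
    k=reg&(P[:,2]>.232)&(P[:,2]<.26); print(n,'knob',k.sum(),P[k].mean(0).round(4),P[k].max(0).round(4),'px',uv[k].mean(0))
    hsv=cv2.cvtColor(F['image'],cv2.COLOR_BGR2HSV).reshape(-1,3)
    bd=reg&(P[:,2]>.01)&(P[:,2]<.025)&(hsv[:,1]<60)
    r=cv2.minAreaRect(P[bd][:,:2].astype(np.float32)); print('board',bd.sum(),np.median(P[bd][:,2]),r)
    c=reg&(P[:,2]>.13)&(P[:,2]<.165); r=cv2.minAreaRect(P[c][:,:2].astype(np.float32)); print('rods/cheeks/carr',r)
    bo=reg&(hsv[:,0]<20)&(hsv[:,1]>70)&(P[:,2]>.028)&(P[:,2]<.085)&(np.hypot(P[:,0]-.59,P[:,1]-.045)<.12)
    print('bowl',bo.sum(),P[bo].min(0).round(3),P[bo].max(0).round(3),uv[bo].mean(0), 'ring',P[bo&(P[:,2]>.07)].mean(0))
E
```

```text
top knob 101 [ 0.5723 -0.1108  0.2431] [ 0.5892 -0.0957  0.2493] px [353.08910891 190.44554455]
board 5952 0.01780029772763503 ((0.5875771045684814, -0.007606714963912964), (0.43805041909217834, 0.25902897119522095), 82.10198974609375)
rods/cheeks/carr ((0.587264358997345, -0.007203593850135803), (0.43752771615982056, 0.09994110465049744), 81.99108123779297)
bowl 1058 [ 0.525 -0.001  0.028] [0.671 0.14  0.084] [296.99338374 193.55860113] ring [0.60055713 0.06843272 0.07406567]
scene knob 92 [ 0.5791 -0.1054  0.2417] [ 0.5917 -0.0912  0.2481] px [292.5        167.98913043]
board 5669 0.017522465166933565 ((0.5892254710197449, -0.0069141685962677), (0.4446283280849457, 0.26517388224601746), 82.46802520751953)
rods/cheeks/carr ((0.5887529850006104, -0.007082343101501465), (0.44258788228034973, 0.10298141092061996), 82.07196044921875)
bowl 1386 [0.55  0.008 0.028] [0.674 0.144 0.083] [338.65945166 255.4025974 ] ring [0.610401   0.07334067 0.07345515]
```

View pics/crop1.png

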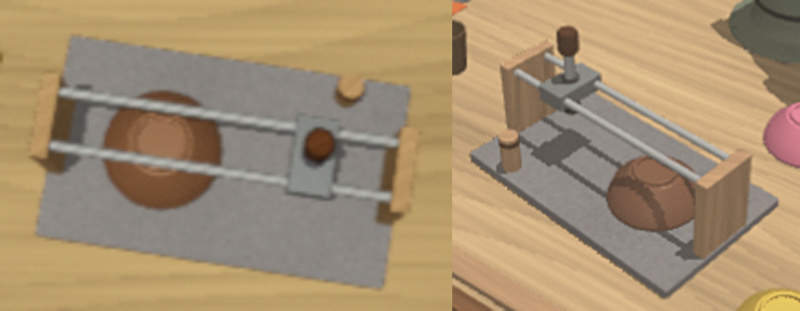

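```bash
python3 -m creep '[[[1,-4.2,-3.4,-1.5,0,0,0],[1,-4.5,-3.6,-1.5,0,0,0],[1,-4.5,-3.6,-1.5,0,0,0],[1,-4.5,-3.6,-1.5,0,0,0],[1,-4.5,-3.6,-0.6,0,0,0],[1,-4.5,-3.6,0,0,0,0],[1,-4.5,-3.6,0,0,0,0],[1,-4.5,-3.6,0,0,0,0],[1,-4.5,-3.6,0,0,0,0],[1,-4.5,-3.6,0,0,0,-0.08],[1,-4.5,-3.6,0,0,0,-0.08],[1,0,0,0,0,0,0]]]' 60
python3 - <<'E'
from h import *
s=bot.observe();print(s['position'],s['tool_rot'],s['clock'],s['qpos'].round(2))
f=grab('wrist'); cv2.imwrite('pics/w1.png',f['image']); print(f['cam_to_world'].round(3),f['fovy'],f['k1'])
E
```

```text
clock: 1.7
position: [0.5438, 0.0726, 0.4704]
tool_rot: [-3.14, 0.0, 2.994]
force: [-0.6, -0.2, -0.8]
grip_width: 0.0854
finger_force: 0.0
[0.54375963 0.07263166 0.47038128] [-3.14010699e+00  4.22439189e-04  2.99423976e+00] 1.7 [-0.4   0.34  0.2   1.73 -0.07  1.08  1.26]
[[ 0.147  0.95   0.276  0.474]
 [ 0.989 -0.14  -0.043  0.084]
 [-0.002  0.28  -0.96   0.438]
 [ 0.     0.     0.     1.   ]] 64.13604160371091 -0.037478404598824275
```

View pics/w1.png

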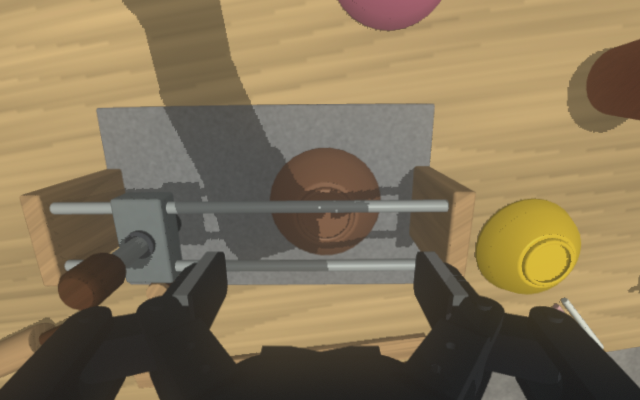

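The wrist view shows the brown bowl centred near (326,202) with its foot ring near (330,207), the carriage top near (145,240), and the knob's top face near (82,285).

```bash
cat > meas.py <<'E'
from h import *
from scipy.optimize import least_squares
def circ(P,r=None):
    q=least_squares(lambda p:np.hypot(P[:,0]-p[0],P[:,1]-p[1])-p[2],[*P[:,:2].mean(0),.07],loss='soft_l1',f_scale=.002).x
    return q
v,u=np.mgrid[0:400,0:640]; uv=np.c_[u.ravel(),v.ravel()]
for n in ('wrist','top'):
    f=grab(n); P=dep(f,uv); ok=f['depth'].ravel()>0
    hsv=cv2.cvtColor(f['image'],cv2.COLOR_BGR2HSV).reshape(-1,3)
    brown=(hsv[:,0]<18)&(hsv[:,1]>75)
    near=np.hypot(P[:,0]-.60,P[:,1]-.07)<.1
    m=(brown&near&ok&(P[:,2]<.1)&(P[:,2]>.02)).reshape(400,640).astype(np.uint8)
    c=max(cv2.findContours(cv2.morphologyEx(m,cv2.MORPH_CLOSE,np.ones((9,9))),0,cv2.CHAIN_APPROX_NONE)[0],key=cv2.contourArea).reshape(-1,2)
    Q=plane(f,c,.018); print(n,'bowl rim circle',circ(Q).round(4),len(c))
    # foot: depth points z>.069 
    k=ok&near&(P[:,2]>.0735)&(P[:,2]<.09)&brown; print(' ring pts',k.sum(),circ(P[k]).round(4),P[k].mean(0).round(4))
    for lo,hi,nm in ((.15,.158,'carr/cheek'),(.239,.25,'knobtop')):
        k=ok&(abs(P[:,2]-(lo+hi)/2)<(hi-lo)/2)&(P[:,0]>.4)&(P[:,0]<.8)&(abs(P[:,1])<.3)
        if nm=='carr/cheek': k&=(P[:,1]<-.04)&(P[:,1]>-.18)&(hsv[:,1]<60)
        if k.sum()>10: print(' ',nm,k.sum(),P[k].mean(0).round(4),[np.round(t,4) for t in cv2.minAreaRect(P[k][:,:2].astype(np.float32))])
    k=ok&(P[:,2]>.012)&(P[:,2]<.024)&(hsv[:,1]<60)&(P[:,0]>.4)&(P[:,0]<.8)&(abs(P[:,1])<.3)
    print('  board',np.median(P[k][:,2]).round(4),cv2.minAreaRect(P[k][:,:2].astype(np.float32)))
E
python3 meas.py
```

```text
wrist bowl rim circle [0.5734 0.0744 0.0531] 256
 ring pts 644 [0.5996 0.0713 0.0317] [0.5999 0.0712 0.0764]
  carr/cheek 3386 [ 0.5704 -0.1047  0.1537] [array([ 0.575 , -0.1087]), array([0.0504, 0.0907]), np.float64(82.2305)]
  knobtop 1337 [ 0.5722 -0.1057  0.2429] [array([ 0.5724, -0.1069]), array([0.0293, 0.0309]), np.float64(0.1273)]
  board 0.0168 ((0.588728129863739, -0.007302924990653992), (0.4387858211994171, 0.2589614689350128), 81.985107421875)
top bowl rim circle [0.5902 0.0542 0.0509] 71
 ring pts 2 [0.6065 0.0294 0.0035] [0.6065 0.0294 0.0745]
  carr/cheek 271 [ 0.5695 -0.109   0.1544] [array([ 0.5725, -0.1195]), array([0.1064, 0.0901]), np.float64(84.8898)]
  knobtop 94 [ 0.5725 -0.1114  0.2441] [array([ 0.5738, -0.1108]), array([0.0299, 0.0304]), np.float64(89.5731)]
  board 0.0179 ((0.587394654750824, -0.008946895599365234), (0.4357892572879791, 0.2586141526699066), 81.95854187011719)
```

```bash
python3 -m creep '[[[1,-1.4,-4.4,0,0,0,-0.01],[1,-1.4,-4.4,0,0,0,0],[1,-1.4,-4.4,0,0,0,0],[1,-1.3,-4.3,0,0,0,0],[1,0,0,0,0,0,0],[1,0,0,3,0,0,0],[1,0,0,3,0,0,0],[1,0,0,0,0,0,0]]]' 60
python3 - <<'E'
from h import *
s=bot.observe();print(s['position'],s['tool_rot'],s['clock'],s['force'])
f=grab('wrist'); v,u=np.mgrid[0:400,0:640]; uv=np.c_[u.ravel(),v.ravel()]
P=dep(f,uv); k=(f['depth'].ravel()>0)&(abs(P[:,2]-.244)<.006)&(np.hypot(P[:,0]-.574,P[:,1]+.108)<.03)
print(k.sum(),P[k].mean(0),cv2.minEnclosingCircle(P[k][:,:2].astype(np.float32)))
cv2.imwrite('pics/w2.png',f['image'])
E
```

```text
clock: 2.85
position: [0.5727, -0.1024, 0.4094]
tool_rot: [3.141, -0.003, 3.011]
force: [-0.3, 0.1, 1.5]
grip_width: 0.085
finger_force: 0.0
[ 0.57272541 -0.10239346  0.4093835 ] [ 3.14120462 -0.00327107  3.01093067] 2.85 [-0.28163624  0.11863341  1.48631966]
3386 [ 0.57202809 -0.1082887   0.24275538] ((0.5743111968040466, -0.10887611657381058), 0.017102787271142006)
```

View pics/w2.png

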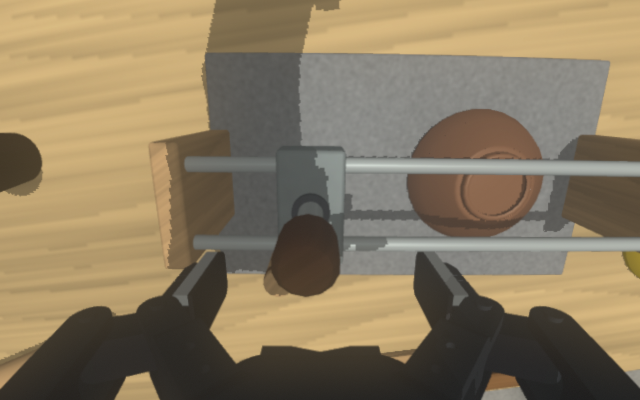

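The knob (306,255) sits between the open fingers, about 6 mm off centre. The foot ring is in clear view at (492,185). I correct the offset, lower and grip.

```bash
python3 -m creep '[[[1,-0.25,-0.6,0.8,0,0,0],[1,0,0,1.6,0,0,0],[1,0,0,0,0,0,0],[-1,0,0,0,0,0,0],[-1,0,0,0,0,0,0],[-1,0,0,0,0,0,0],[-1,0,0,0,0,0,0],[-1,0,0,0,0,0,0],[-1,0,0,0,0,0,0]]]' 60
python3 -c "
from h import *
s=bot.observe();print(s['position'],s['tool_rot'],s['force'],s['moment'])"
```

```text
clock: 4.03
position: [0.5748, -0.1106, 0.3868]
tool_rot: [3.142, 0.0, 3.009]
force: [0.0, 0.2, 2.9]
grip_width: 0.032
finger_force: 59.1
[ 0.57484027 -0.1105832   0.38682094] [3.14153999e+00 2.96207503e-04 3.00877044e+00] [0.01134622 0.21565042 2.86804257] [ 0.0833734  -0.0528343   0.02933756]
```

```bash
python3 -m creep '[[[-1,0,0.5,0,0,0,0],[-1,-0.02,2,0,0,0,0],[-1,-0.02,2.4,0,0,0,0],[-1,-0.02,2.4,0,0,0,0],[-1,-0.02,2.4,0,0,0,0],[-1,-0.02,2.4,0,0,0,0],[-1,-0.02,2.4,0,0,0,0],[-1,-0.02,2,0,0,0,0],[-1,0,0.8,0,0,0,0],[-1,0,0,0,0,0,0],[-1,0,0,0,0,0,0]]]' 
cat > m2.py <<'E'
from h import *
from meas0 import circ
s=bot.observe();print(s['position'],s['tool_rot'],s['force'])
v,u=np.mgrid[0:400,0:640]; uv=np.c_[u.ravel(),v.ravel()]
for n in ('wrist','top','scene'):
    f=grab(n); cv2.imwrite(f'pics/{n}3.png',f['image']);P=dep(f,uv); ok=f['depth'].ravel()>0
    hsv=cv2.cvtColor(f['image'],cv2.COLOR_BGR2HSV).reshape(-1,3)
    k=ok&(abs(P[:,2]-.154)<.005)&(hsv[:,1]<60)&(np.hypot(P[:,0]-s['position'][0],P[:,1]-s['position'][1])<.06)
    if k.sum()>10: print(n,'carr',k.sum(),[np.round(t,4) for t in cv2.minAreaRect(P[k][:,:2].astype(np.float32))])
    k=ok&(hsv[:,0]<18)&(hsv[:,1]>75)&(np.hypot(P[:,0]-.6,P[:,1]-.071)<.045)&(P[:,2]>.0735)&(P[:,2]<.085)
    if k.sum()>10: print(n,'ring',k.sum(),circ(P[k]))
E
cat > meas0.py <<'E'
from h import *
from scipy.optimize import least_squares
def circ(P):
    return least_squares(lambda p:np.hypot(P[:,0]-p[0],P[:,1]-p[1])-p[2],[*P[:,:2].mean(0),.03],loss='soft_l1',f_scale=.002).x
E
python3 m2.py
```

```text
clock: 5.4
position: [0.5989, 0.0602, 0.3867]
tool_rot: [3.142, -0.0, 3.008]
force: [-1.8, 1.4, 2.0]
grip_width: 0.0319
finger_force: 59.4
[0.59893567 0.06020067 0.38667157] [ 3.14158848e+00 -3.62343329e-04  3.00817445e+00] [-1.77016871  1.44543537  2.01694521]
wrist carr 5550 [array([0.5862, 0.063 ]), array([0.0501, 0.0648]), np.float64(82.3345)]
wrist ring 240 [0.60011982 0.06957245 0.03306441]
scene carr 349 [array([0.5994, 0.0656]), array([0.0592, 0.0921]), np.float64(77.0684)]
scene ring 124 [0.60631348 0.07332901 0.02752432]
```

View pics/wrist3.png

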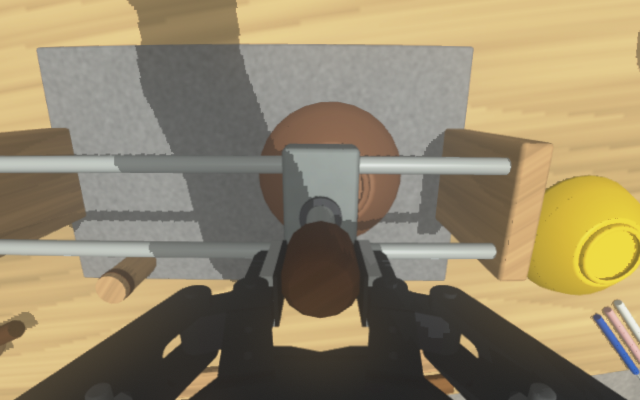

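View pics/scene3.png

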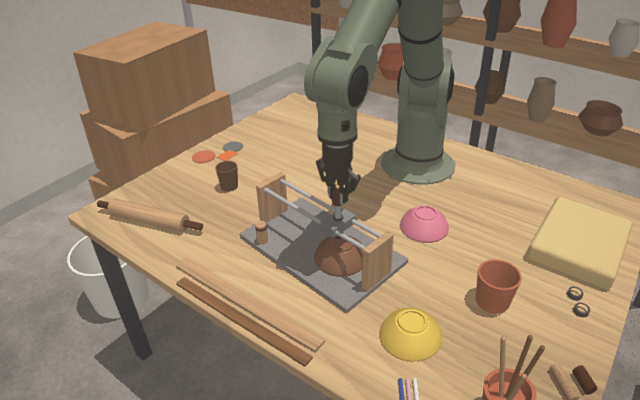

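Wrist view: the bowl spans columns 259–401 near row 180 and the carriage spans 283–359, so the carriage is still several mm short in +y. Scene view: knob held, bowl unmoved at (338,255). Next I measure the remaining offset with chords.

```bash
cat > m3.py <<'E'
from h import *
ey=np.array([np.cos(np.radians(82.05)),np.sin(np.radians(82.05))]); o=np.array([.588,-.0078])
S=lambda P:(P[:,:2]-o)@ey
f=grab('wrist'); v,u=np.mgrid[0:400,0:640]
P=dep(f,np.c_[u.ravel(),v.ravel()]).reshape(400,640,3)
hsv=cv2.cvtColor(f['image'],cv2.COLOR_BGR2HSV)
br=(hsv[...,0]<18)&(hsv[...,1]>75)&(P[...,2]>.02)&(P[...,2]<.1)&(np.hypot(P[...,0]-.6,P[...,1]-.07)<.1)
L=[];Rr=[]
for r in range(110,235):
    c=np.where(br[r])[0]
    if len(c)>40: L.append((c[0]-.5,r));Rr.append((c[-1]+.5,r))
# rim silhouette: fit known-plane circle
Q=plane(f,L+Rr,.018)
i=[k for k,(a,b) in enumerate(L) if not 148<b<178]
from scipy.optimize import least_squares
Q2=np.r_[plane(f,[L[k] for k in i],.018),plane(f,[Rr[k] for k in i],.018)]
q=least_squares(lambda p:np.hypot(Q2[:,0]-p[0],Q2[:,1]-p[1])-p[2],[.6,.07,.076],loss='soft_l1',f_scale=.002).x
print('rim',q,'s',S(q[None]))
ca=(hsv[...,1]<60)&(abs(P[...,2]-.154)<.006)
e=[]
for r in range(175,200):
    c=np.where(ca[r]&(np.arange(640)>270)&(np.arange(640)<370))[0]
    a=S(plane(f,[(c[0]-.5,r),(c[-1]+.5,r)],.155)); e.append((a.mean(),a[1]-a[0]))
print('carriage s,width',np.median(e,0)); print('tcp s',S(bot.observe()['position'][None]))
E
python3 m3.py
```

```text
rim [0.60068994 0.07089956 0.07557995] s [0.07969832]
carriage s,width [0.06960896 0.04872289]
tcp s [0.06882412]
```

```bash
python3 -m creep '[[[-1,0.05,0.5,0,0,0,0],[-1,0.05,0.5,0,0,0,0],[-1,0,0,0,0,0,0],[-1,0,0,0,0,0,0]]]'; python3 m3.py
```

```text
clock: 6.1
position: [0.5999, 0.0714, 0.387]
tool_rot: [3.141, 0.002, 3.009]
force: [5.0, 1.8, 2.2]
grip_width: 0.0322
finger_force: 59.5
rim [0.60067425 0.07067158 0.07561142] s [0.07947037]
carriage s,width [0.08109165 0.04871492]
tcp s [0.08002604]
```

```bash
python3 -m creep '[[[-1,-0.06,-0.1,0,0,0,0],[-1,0,0,0,0,0,0],[-1,0,0,0,0,0,0],[-1,0,0,0,0,0,0]]]'; python3 m3.py
```

```text
clock: 6.65
position: [0.6, 0.0697, 0.3868]
tool_rot: [3.142, 0.0, 3.009]
force: [4.9, 0.8, 2.3]
grip_width: 0.0322
finger_force: 59.5
rim [0.60070052 0.07063523 0.07562491] s [0.079438]
carriage s,width [0.0792753  0.04878828]
tcp s [0.07838463]
```

```bash
python3 -m creep '[[[-1,0,0,0.5,0,0,0],[-1,0,0,0.5,0,0,0],[-1,0,0,0.5,0,0,0],[-1,0,0,0.4,0,0,0],[-1,0,0,0,0,0,0],[-1,0,0,0,0,0,0],[-1,0,0,0,0,0,0]]]'
```

```text
clock: 7.58
position: [0.6, 0.0696, 0.3675]
tool_rot: [-3.142, 0.0, 3.009]
force: [5.0, 0.7, 4.7]
grip_width: 0.0325
finger_force: 59.7
```

```bash
python3 -m creep '[[[-1,-0.07,0,0.2,0,0,0],[-1,0,0,0,0,0,0],[-1,0,0,0,0,0,0],[-1,0,0,0,0,0,0]]]'; for i in 1; do python3 -m creep '[[[-1,0,0,0.2,0,0,0],[-1,0,0,0,0,0,0],[-1,0,0,0,0,0,0]]]';  python3 -m creep '[[[-1,0,0,0.2,0,0,0],[-1,0,0,0,0,0,0],[-1,0,0,0,0,0,0]]]';  python3 -m creep '[[[-1,0,0,0.2,0,0,0],[-1,0,0,0,0,0,0],[-1,0,0,0,0,0,0]]]'; done
```

```text
clock: 8.07
position: [0.6004, 0.0696, 0.3656]
tool_rot: [-3.141, -0.001, 3.009]
force: [-2.4, 0.3, 4.4]
grip_width: 0.0322
finger_force: 59.6
clock: 8.45
position: [0.6003, 0.0696, 0.3636]
tool_rot: [-3.141, -0.001, 3.009]
force: [-3.2, 0.6, 6.9]
grip_width: 0.0322
finger_force: 59.8
clock: 8.82
position: [0.6004, 0.0695, 0.3617]
tool_rot: [-3.142, -0.001, 3.009]
force: [-3.9, 2.1, 7.1]
grip_width: 0.0322
finger_force: 60.0
clock: 9.2
position: [0.6004, 0.0695, 0.3598]
tool_rot: [-3.142, -0.001, 3.009]
force: [-4.3, 0.8, 9.1]
grip_width: 0.0322
finger_force: 60.1
```

Contact came at TCP z ≈ 0.364, 23 mm of travel as expected. I press about 6 mm more.

```bash
python3 -m creep '[[[-1,0.03,0,0.3,0,0,0],[-1,0,0,0,0,0,0],[-1,0,0,0.3,0,0,0],[-1,0,0,0,0,0,0],[-1,0,0,0,0,0,0],[-1,0,0,0,0,0,0]]]'; python3 m3.py; python3 - <<'E'
from h import *
g=grab('scene');f=grab('wrist')
p=proj(g,[[.6,.0705,.09],[.6,.0705,.245]]);print(p)
a=cv2.resize(g['image'][180:290,290:400],(400,400),interpolation=cv2.INTER_CUBIC)
b=cv2.resize(f['image'][80:280,220:420],(400,400),interpolation=cv2.INTER_CUBIC)
cv2.imwrite('pics/end.png',np.hstack([a,b]))
E
```

```text
clock: 9.95
position: [0.6002, 0.0695, 0.3542]
tool_rot: [3.141, 0.0, 3.009]
force: [-4.5, 0.8, 13.8]
grip_width: 0.0327
finger_force: 60.6
rim [0.60078761 0.07061679 0.0758541 ] s [0.07943177]
carriage s,width [0.07912573 0.04873568]
tcp s [0.0782953]
[[340.40669994 238.01998092]
 [340.48803127 191.47581971]]
```

View pics/end.png

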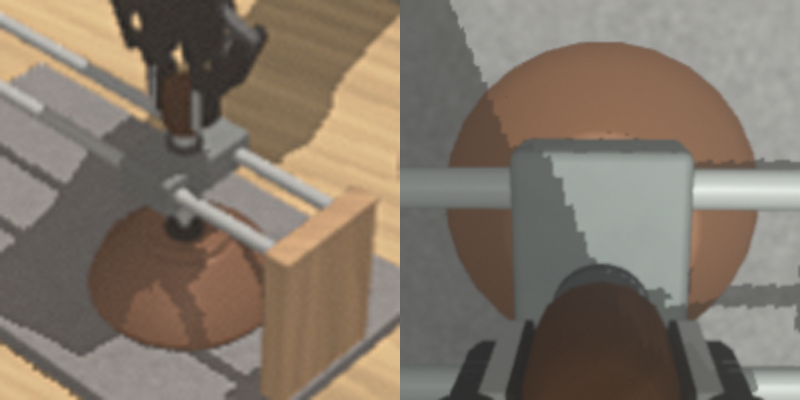

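The pad sits inside the foot ring (left panel, about (185,230)) and the carriage is centred over the bowl, which hasn't moved. Travel past contact (9.7 mm) and force (about 10 mm) agree on the squeeze.

```bash
python3 -c "
from h import *
print(bot.job_done())"
```

```text
the job is handed in; nothing more can be done
None
```

I slid the carriage until the pad was centred over the brown bowl's foot (within about 0.3 mm by camera), pressed it into the foot ring with its spring squeezed about 10 mm, and handed the job in at about 10 s, still holding the knob down and with the bowl unmoved.

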